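# Screen the quench tank, then crack its stuck lid

## Task

Before the quench tank is vented, screen it from the forge: lift the heat board out of its wooden rack, stand its foot on the bench and lean it back against the long face of the two firebricks that looks towards the tank, sloping about 20 degrees from upright, and let go of it. Then take the tank's lid by its bar handle, pull it free of its sticky seal without flinging it open, and hold it just slightly ajar, with a gap of about 25 mm at the front edge. Finish while still holding the lid there; leave the hammer, the tongs and the tin where they are.

Things in the scene. Friction and masses are not known exactly. Their poses are not given: they have to be found in the camera images.
- board_mid (a point): Centre of the heat board, a loose off-white flat slab 150 wide (its x) x 10 thick (its y) x 200 high (its z), about 0.4 kg. At the start it stands upright in the slot of the wooden rack, its foot 12 mm above the bench, top edge at 212 mm; the rack's walls reach 67 mm above the bench and leave 2.5 mm of play on each side. Pinch it across its thickness at the middle of the top edge.
- board_foot (a point): Middle of the underside (150 x 10 mm) of the same board, 100 mm below board_mid along the board's z; same axes.
- bricks: Two pale firebricks on edge, side by side, one fixed block 230 long (its x) x 127 wide (its y) x 114 high. Origin at the centre of its underside, on the bench. Its +y long face, 63.5 mm from the origin, looks towards the tank (robot's left) and is the one to lean the board on; the board leaned there bears on that face's top edge.
- tank_lid (a joint): Angle of the tank's lid in rad: 0 shut, grows as the front edge rises about a level hinge at the back. Front edge 249 mm from the hinge (0.1 rad is a 25 mm gap); 0.55 kg; falls shut and sticks again if let go. Sealed, it resists an upward pull at the handle up to about 12 to 20 N, then gives way suddenly; past 0.05 rad little more than its weight is felt, 4 to 7 N.
- lid_handle (a point): Dark steel bar handle on top of the lid: a round bar 14 mm thick and 120 long, along its y, on two posts 106 mm apart. Origin at the middle of the bar, 37 mm above the lid's top face and, when shut, 187 mm above the bench; its x points level to the hinge when shut, and it turns with the lid.
- lid_hinge (a point): Middle of the lid's hinge axis, at the back of the tank, 142 mm above the bench; x points from the tank's front to the back (handle side to hinge side), y runs along the hinge axis. The handle bar is 205 mm in front of it and 45 mm above it when shut. The tank is a fixed grey steel box 240 deep (x) x 200 wide (y) x 140 high.
- hammer_grip (a point): Bystander: hand hammer lying on the far part of the bench; point on its handle. Leave it alone.
- tongs: Bystander: dark steel tongs about 250 mm long, lying flat on the bench. Leave them alone.
- tin: Bystander: open aluminium tin 70 mm across and 85 high, on the bench on the robot's side. Leave it alone.
There are look-alikes about, which are no part of the job. Of the things shaped like the part that bears board_mid, the white one is meant.

How it is judged:
By the outcome, as a careful person would: the job done as asked, in the order asked, and still so for the second after the job is handed in, while the arm keeps its last pose, push and grip.
It also fails if it takes over 45 s, if anything falls off the work surface, if the arm or the gripper's body presses on something with over 40 N, if the wrist force passes 120 N, or if a joint passes its speed limit or range.

## Robot

A 6-joint arm with a two-finger parallel gripper is mounted at the origin on the work surface. World frame = base frame: x ahead of the robot, y to its left, z up, the work surface at z = 0. Lengths are in mm, angles in rad, forces in N, time in s.
With the tool pointing down it reaches from about 350 to 875 mm from the base axis. Payload 4.2 kg.
Tool frame: the origin (TCP) lies midway between the tips of the shut fingers; the grasp point (between the pads) lies 19 mm behind it; z points along the fingers, y is the direction in which the jaws open and shut (so a half turn about z gives the same grasp; the last joint's range is limited). The gripper opens to 85 mm and grips with 20 to 120 N. Pads are 22 mm wide; open, the fingers measure 114 mm over their backs; the gripper's body (76 mm by 85 mm) begins 54 mm behind the grasp point. The pads swing forward as they close: fully open they stand 13 mm farther back than shut.
Start: joints at [1.401, 0.385, 0.008, 0, -1.194, -0.259], TCP at [259.829, 568.408, 202.012] pointing down, gripper open.
Joint ranges: [-3.14, 3.14], [-1.21, 2.06], [-1.07, 1.41], [-3.16, 2.05], [-2.99, -0.16], [-3.1, 3.1]. Speed limits (rad/s): [2.79, 2.79, 3.14, 3.14, 3.14, 3.14].

## Interface

Orientations are given as a unit quaternion [x, y, z, w].
In Python, from bench import readout, optics, workorder, nets gives the robot as it stands. The module is installed in compiled form; this text tells all that it offers.
- The arm moves only by the tool move_arm, never from a script. Its argument "steps" is a list of rows, each a list of 7 numbers: the opening, from -1 (shut) to 1 (fully open), so that 0 is half open, then the shift along the world's x, y, z in mm, then the turn, a rotation vector about the world's x, y, z in rad. In form: [[gripper, tx, ty, tz, wx, wy, wz], ...]. A call has 1 to 5 rows; each row is the pose to reach, as a shift and turn from the pose commanded when the call began; what a row does not reach only later rows make up. A row lasts 1/12 s, in which the tool goes at most 41.7 mm and 7.16 degrees, less where a joint would pass 70% of its speed; a pose out of reach is approached as far as the arm can. A call with a gripper value outside its range is refused whole. The fingers move at their own pace and stop on an object; the grip force is fixed at half the most. Time passes only in rows, so rows that repeat a pose let the fingers close. It gives the time, the measured TCP pose, the force and the opening at its end, in the units of the state.
- readout.read_state(): the state, without advancing time (a new reading comes with each control period).
- optics.get_image(name): name is "scene" or "top"; returns a dict with "frame" (384x512x3 uint8, blue, green, red), "fx", "fy", "cx", "cy" (pixels), "rvec" (rotation vector, rad) and "tvec" (3), from world to camera coordinates, as OpenCV has them. Camera axes: x right, y down, z forward; pixel columns grow to the right and rows downward; lengths in mm; the calibration is good to about 2 mm. A picture is of the moment at which its call begins. There is no depth.
- workorder.job_done(): hands the job in, once; it reports no verdict.
Trained networks look in a picture, given as the dict that the camera call returned (one of the last four; its "shot" number tells which), for a name from the list of things; names that differ only in an ending like _2 or _b are one class to them, and where a whole thing is asked for, a point or a joint stands for the part that bears it (a point fixed in the world has none). Each returns a list of dicts, best first, with "conf" (0 to 1); they miss things now and then, are a little off and sometimes report something else, mostly with a low value. They report only what shows in the picture. A call takes as long as a camera call. They do not tell look-alikes from the thing itself.
- nets.silhouettes(name, picture): "region" (384x512 bool, what is visible of it) and "extent" ([left, top, right, bottom] in pixels, round what is visible of it).
- nets.tip_of(name, picture): "uv" ([column, row] in pixels: a listed point, or the origin of a listed thing).
The state is a dict: "clock": time; "joints": joint angles; "joint_vel": joint speeds; "joint_efforts": joint torques, N m; "position": TCP position; "ee_rot": TCP orientation; "contact_force": force on the tool from outside, world axes, zero at the start; "wrist_torque": the same for the moment, N m; "gripper_width": finger opening in mm.
Only numpy, scipy, OpenCV 4.12 (cv2) and the standard library are available. Lean on these libraries where they do the work, as an engineer would, in place of code of your own. Each camera call takes 0.05 s, during which the arm holds its last target.

## Working session

There is one attempt and no reset: what is moved stays moved. The work goes in short steps, Python scripts to look and compute and a tool call to move; the robot and the scene stay as the last step left them, time stands still between calls to the robot, and variables do not carry over. Pictures are saved under pics/ and viewed, and the job is handed in when it is done.

Besides the shell and the picture viewer there is one more tool, called after "Emit:" as name(argument=value, ...), one argument or row to a line, values as JSON. move_arm: Moves the arm, as the interface text tells. Its arguments: {"type":"object","properties":{"steps":{"type":"array","items":{"type":"array","items":{"type":"number"}}}},"required":["steps"]}

```bash
mkdir -p pics; python3 - <<'E'
from bench import readout, optics, nets
import cv2
s=readout.read_state(); print(s)
for n in ["scene","top"]:
    p=optics.get_image(n); cv2.imwrite(f"pics/{n}0.png",p["frame"]); print(n,p["fx"],p["fy"],p["cx"],p["cy"],p["rvec"],p["tvec"])
    for t in ["board_mid","board_foot","bricks","lid_handle","lid_hinge","hammer_grip","tongs","tin"]:
        print(t,[(r["uv"],round(r["conf"],2)) for r in nets.tip_of(t,p)])
    for t in ["board_mid","bricks","tank_lid"]:
        print(t,"ext",[(r["extent"],round(r["conf"],2)) for r in nets.silhouettes(t,p)])
E
```

```text
{'clock': 0.0, 'joints': array([ 1.40058875e+00,  3.85545166e-01,  6.63371179e-03, -5.10804532e-04,
       -1.19399179e+00, -2.58602718e-01]), 'joint_vel': array([ 0.00091624,  0.00131271,  0.00097878,  0.00054558, -0.0011944 ,
       -0.00104521]), 'joint_efforts': array([-1.41403842e-03, -3.92290199e+01,  1.88401294e+01,  4.18615624e+00,
       -4.53385088e-03, -2.37407811e-06]), 'position': array([259.5797598 , 567.83645375, 200.92985788]), 'ee_rot': array([ 9.77082510e-01, -2.12858175e-01, -1.90608474e-04,  1.06291774e-03]), 'contact_force': array([ 0.79543504, -0.39957178,  0.1160165 ]), 'wrist_torque': array([ 0.01425296, -0.03125842, -0.02020221]), 'gripper_width': 85.18392433100081}
scene 454.56091406447655 454.56091406447655 254.54165181921917 188.35056861693093 [ 2.43621237  0.64339264 -0.19816427] [-440.44018521 -169.21444704 1590.10578767]
board_mid [([194.7, 258.2], 0.94), ([154.8, 304.0], 0.81), ([145.1, 210.8], 0.62), ([94.8, 259.0], 0.59)]
board_foot [([162.4, 318.4], 0.89), ([150.3, 232.4], 0.77), ([101.8, 277.9], 0.58)]
bricks [([235.0, 225.1], 0.65)]
lid_handle [([
[... 611 characters left out ...]
75), ([319.9, 280.2], 0.73), ([382.2, 222.8], 0.65), ([383.3, 290.7], 0.59)]
board_foot [([319.1, 281.1], 0.87), ([374.1, 226.3], 0.63), ([369.8, 291.3], 0.61), ([160.9, 211.0], 0.54)]
bricks [([277.9, 215.8], 0.66)]
lid_handle [([162.2, 211.4], 0.84)]
lid_hinge [([133.1, 157.7], 0.96)]
hammer_grip [([225.4, 133.8], 0.58)]
tongs [([224.7, 135.1], 0.73), ([275.9, 215.2], 0.38)]
tin [([205.2, 246.1], 0.9), ([223.1, 135.7], 0.73)]
board_mid ext [([330.5, 186.1, 348.6, 240.4], 0.95), ([369.7, 267.3, 388.4, 317.3], 0.81), ([305.9, 257.8, 342.6, 303.2], 0.75), ([365.1, 199.2, 407.9, 248.3], 0.72)]
bricks ext [([251.6, 170.5, 298.9, 254.7], 0.93)]
tank_lid ext [([108.4, 144.1, 199.5, 240.1], 0.77)]
```

```bash
python3 - <<'E'
import cv2
for n in ["scene","top"]:
    i=cv2.imread(f"pics/{n}0.png"); cv2.imwrite(f"pics/{n}0b.png",cv2.resize(i,(800,600),interpolation=cv2.INTER_CUBIC))
i=cv2.imread("pics/scene0.png")[170:360,50:300];cv2.imwrite("pics/s0c.png",cv2.resize(i,None,fx=3,fy=3,interpolation=cv2.INTER_CUBIC))
i=cv2.imread("pics/top0.png")[140:330,230:430];cv2.imwrite("pics/t0c.png",cv2.resize(i,None,fx=3,fy=3,interpolation=cv2.INTER_CUBIC))
E
```

```text
(no output)
```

View pics/scene0b.png

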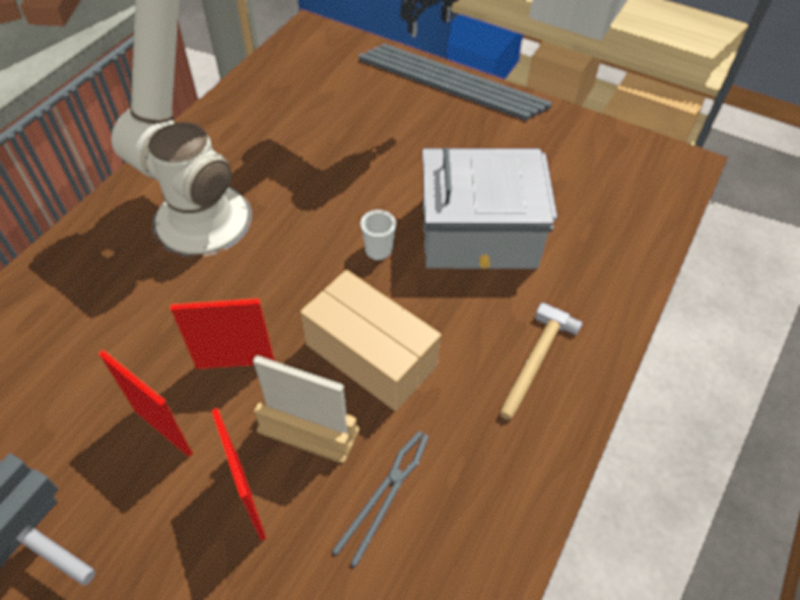

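View pics/top0b.png

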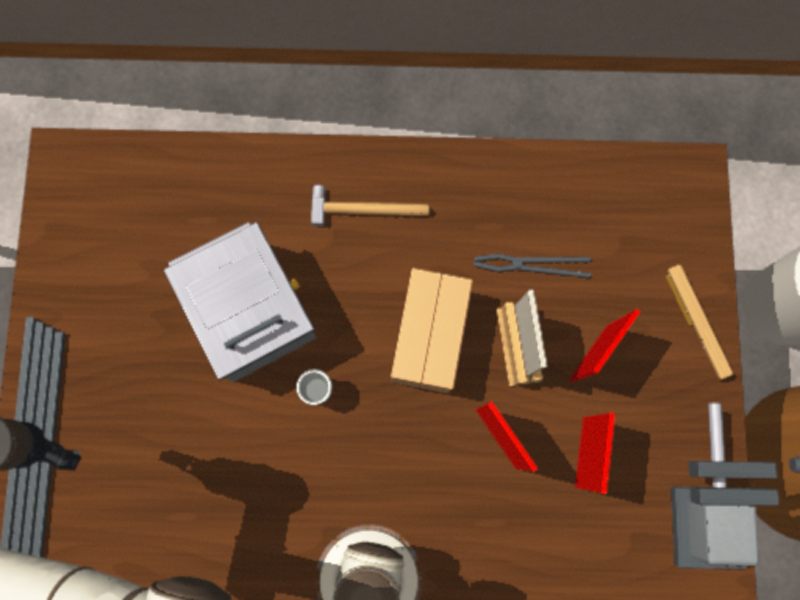

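View pics/s0c.png

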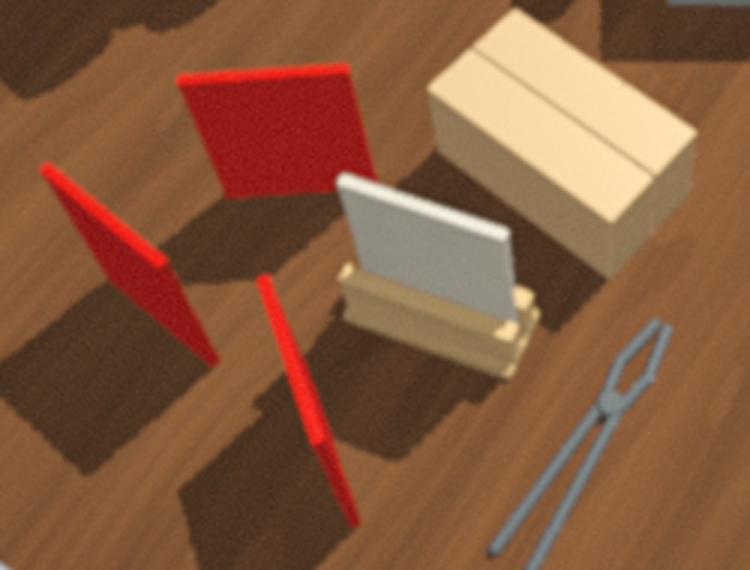

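View pics/t0c.png

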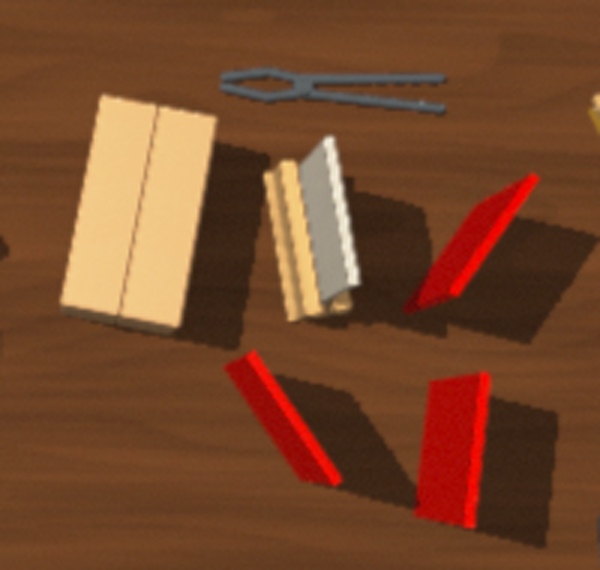

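The scene and top views agree. The white board is in the rack, with its top edge at about (163–220, 229–249) px in scene and (338–349, 186–235) px in top. The other board shapes are red. The bricks sit left of the board, and the tank is at upper left in top. Next I fit poses from corner pixels in both views.

```bash
cat > h.py <<'E'
import numpy as np, cv2
from scipy.optimize import least_squares
def cam(p):
    return dict(K=np.array([[p["fx"],0,p["cx"]],[0,p["fy"],p["cy"]],[0,0,1]]),r=np.array(p["rvec"],float),t=np.array(p["tvec"],float))
def proj(c,P): return cv2.projectPoints(np.asarray(P,float).reshape(-1,3),c["r"],c["t"],c["K"],None)[0].reshape(-1,2)
def onplane(c,uv,z):
    R=cv2.Rodrigues(c["r"])[0]; o=-R.T@c["t"]
    d=R.T@np.linalg.solve(c["K"],np.array([uv[0],uv[1],1.0])); return o+d*(z-o[2])/d[2]
def tw(q,loc):
    x,y,a=q; loc=np.asarray(loc,float); c,s=np.cos(a),np.sin(a)
    return np.c_[x+c*loc[:,0]-s*loc[:,1], y+s*loc[:,0]+c*loc[:,1], loc[:,2]]
def fit(obs,q0):
    # obs: list of (cam, loc Nx3, uv Nx2)
    f=lambda q: np.concatenate([(proj(c,tw(q,l))-np.asarray(u)).ravel() for c,l,u in obs])
    r=least_squares(f,q0,loss="soft_l1",x_scale=[10,10,.05]); return r.x,f(r.x).reshape(-1,2)
E
python3 - <<'E'
from h import *
from bench import optics
cs,ct=[cam(optics.get_image(n)) for n in("scene","top")]
S=lambda L:[(50+(u+.5)/3-.5,170+(v+.5)/3-.5) for u,v in L]
T=lambda L:[(230+(u+.5)/3-.5,140+(v+.5)/3-.5) for u,v in L]
print("board top mids/ends top:",[onplane(ct,u,212).round(1) for u in T([(328,138),(353,286)])]," scene:",[onplane(cs,u,212).round(1) for u in S([(344,175),(509,232)])])
bt=T([(101,95),(216,118),(178,328),(61,308)]); bs=S([(515,10),(697,132),(612,220),(429,90)])
print("bricks top",[onplane(ct,u,114).round(1) for u in bt]);print("scene",[onplane(cs,u,114).round(1) for u in bs])
f=lambda L:[((u+.5)/1.5625-.5,(v+.5)/1.5625-.5) for u,v in L]
print("handle",onplane(ct,(162.2,211.4),187).round(1),onplane(cs,(284.8,110.2),187).round(1))
print("hinge",onplane(ct,(133.1,157.7),142).round(1),onplane(cs,(347.9,117),142).round(1))
E
python3 - <<'E'
import cv2
for n,(a,b,c,d) in {"scene":(85,185,255,365),"top":(130,255,95,215)}.items():
    i=cv2.imread(f"pics/{n}0.png")[a:b,c:d];cv2.imwrite(f"pics/{n}0t.png",cv2.resize(i,None,fx=4,fy=4,interpolation=cv2.INTER_CUBIC))
E
```

```text
board top mids/ends top: [array([ 572.1, -301.9,  212. ]), array([ 423.8, -324.3,  212. ])]  scene: [array([ 425.1, -319. ,  212. ]), array([ 572.5, -296.6,  212. ])]
bricks top [array([635.5, -77. , 114. ]), array([ 612.8, -200.8,  114. ]), array([ 387.2, -161. ,  114. ]), array([405.6, -38.5, 114. ])]
scene [array([411.1, -37.1, 114. ]), array([635.8, -75.9, 114. ]), array([ 612.9, -197.2,  114. ]), array([ 391.2, -160.6,  114. ])]
handle [486.5 228.6 187. ] [484.5 226.3 187. ]
hinge [663.9 338.1 142. ] [656.5 343.3 142. ]
```

View pics/scene0t.png

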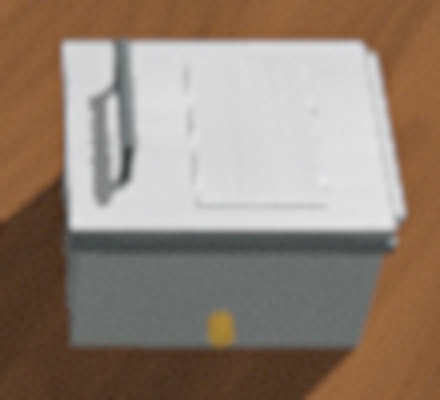

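View pics/top0t.png

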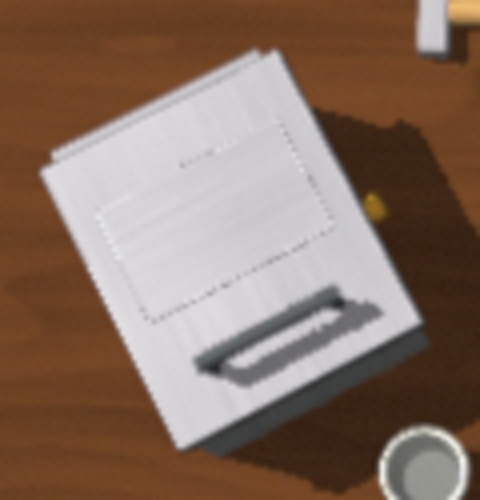

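Emit:
move_arm(
  steps=[
    [1, 0, 0, 40, 0, 0, 0],
    [1, 8, -26, 75, 0, 0, 0.05],
    [1, 18, -60, 100, 0, 0, 0.1],
    [1, 28, -98, 105, 0, 0, 0.15],
    [1, 38, -138, 105, 0, 0, 0.2],
  ],
)

```text
clock: 1.72
position: [298.3, 431.7, 309.9]
ee_rot: [0.994, -0.112, 0.001, -0.003]
contact_force: [0.9, -0.2, 0.4]
gripper_width: 85.6
```

Emit:
move_arm(
  steps=[
    [1, 10, -39, 0, 0, 0, 0.05],
    [1, 20, -78, 0, 0, 0, 0.1],
    [1, 30, -117, 0, 0, 0, 0.15],
    [1, 40, -156, 0, 0, 0, 0.2],
    [1, 50, -195, 0, 0, 0, 0.25],
  ],
)

```text
clock: 2.13
position: [347.4, 234.6, 307.3]
ee_rot: [1.0, 0.012, 0.0, -0.0]
contact_force: [0.9, 0.8, -0.3]
gripper_width: 85.5
```

Emit:
move_arm(
  steps=[
    [1, 10, -39, 0, 0, 0, 0.05],
    [1, 20, -78, 0, 0, 0, 0.1],
    [1, 30, -117, 0, 0, 0, 0.129],
    [1, 40, -156, 0, 0, 0, 0.129],
    [1, 50, -195, 0, 0, 0, 0.129],
  ],
)

```text
clock: 2.55
position: [397.4, 39.7, 307.6]
ee_rot: [0.997, 0.075, 0.001, -0.0]
contact_force: [1.5, 0.4, 0.1]
gripper_width: 85.5
```

Emit:
move_arm(
  steps=[
    [1, 10, -39, 0, 0, 0, 0],
    [1, 20, -78, 0, 0, 0, 0],
    [1, 30, -117, 0, 0, 0, 0],
    [1, 40, -156, 0, 0, 0, 0],
    [1, 50, -195, 0, 0, 0, 0],
  ],
)

```text
clock: 2.97
position: [447.5, -155.6, 307.4]
ee_rot: [0.997, 0.075, 0.001, 0.0]
contact_force: [1.5, 0.0, -0.2]
gripper_width: 85.4
```

Emit:
move_arm(
  steps=[
    [1, 11, -34, 0, 0, 0, 0],
    [1, 23, -72, 0, 0, 0, 0],
    [1, 36, -110, 0, 0, 0, 0],
    [1, 46, -142, -10, 0, 0, 0],
    [1, 50.5, -155, -20, 0, 0, 0],
  ],
)

```text
clock: 3.38
position: [498.9, -312.1, 286.1]
ee_rot: [0.997, 0.073, 0.0, 0.0]
contact_force: [0.7, 0.2, -0.1]
gripper_width: 85.7
```

Emit:
move_arm(
  steps=[
    [1, 0, 0, -20, 0, 0, 0],
    [1, 0, 0, -30, 0, 0, 0],
  ],
)

```text
clock: 3.55
position: [497.0, -308.5, 253.9]
ee_rot: [0.997, 0.074, -0.002, -0.001]
contact_force: [0.1, 0.9, -1.4]
gripper_width: 85.3
```

```bash
python3 - <<'E'
from h import *
from bench import optics,readout
s=readout.read_state();print(s["position"],s["ee_rot"],s["contact_force"])
import numpy as np
out=[]
for n in("scene","top"):
    p=optics.get_image(n);c=cam(p);u=proj(c,s["position"])[0];print(n,u)
    x,y=int(u[0]),int(u[1]);a=p["frame"][max(0,y-60):y+60,max(0,x-60):x+60]
    out.append(cv2.resize(a,(396,396),interpolation=cv2.INTER_CUBIC))
cv2.imwrite("pics/hov.png",np.hstack(out))
E
```

```text
[ 497.0326693  -308.52825317  253.90803095] [ 0.99725558  0.07400227 -0.00179208 -0.00132741] [ 0.06622613  0.93603291 -1.39380338]
scene [188.86825498 228.4187244 ]
top [344.43117462 208.0485296 ]
```

View pics/hov.png

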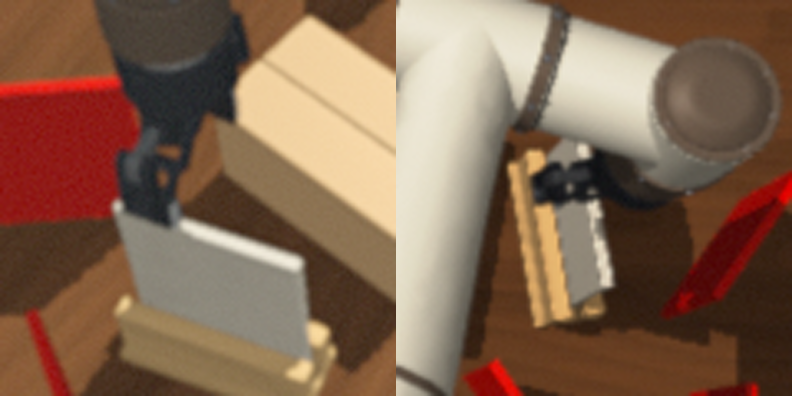

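```bash
python3 - <<'E'
from h import *
from bench import optics,readout
from scipy.spatial.transform import Rotation as R
s=readout.read_state();print(s["position"],s["joints"])
r=R.from_quat(s["ee_rot"]).as_matrix()
for n in("scene","top"):
    p=optics.get_image(n);c=cam(p);f=p["frame"].copy();big=cv2.resize(f,None,fx=4,fy=4,interpolation=cv2.INTER_CUBIC)
    for k,col in((0,(0,255,0)),(45,(255,0,0)),(-45,(0,255,255))):
        for zz in(-13,-60):
            u=proj(c,s["position"]+r[:,1]*k+r[:,2]*zz)[0]*4+1.5; cv2.circle(big,tuple(int(v) for v in u),4,col,-1)
    u=proj(c,s["position"])[0]*4; x,y=int(u[0]),int(u[1])
    a=big[max(0,y-280):y+280,max(0,x-280):x+280]; cv2.imwrite(f"pics/hv_{n}.png",a)
E
```

```text
[ 496.62083268 -307.4947786   254.53014844] [-2.77714887e-01  2.86413319e-01 -4.15800448e-03 -7.64784026e-04
 -1.28566919e+00  1.99889697e+00]
```

View pics/hv_scene.png

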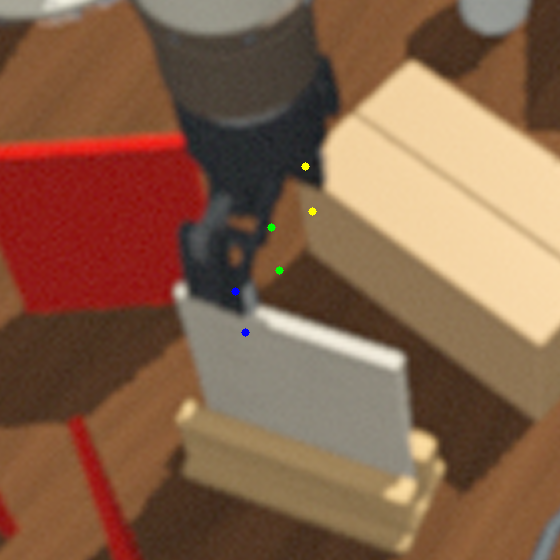

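View pics/hv_top.png

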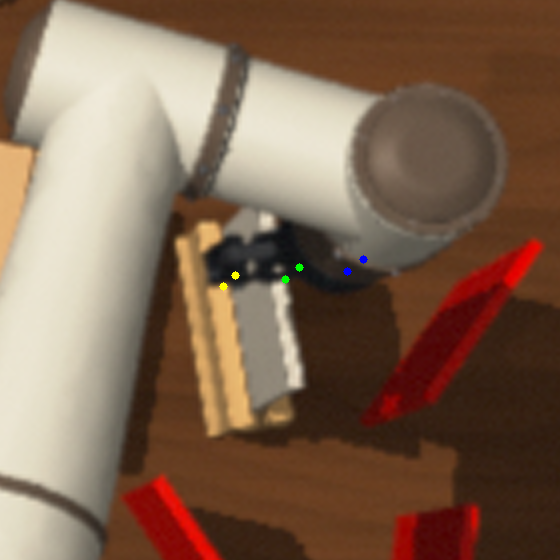

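```bash
python3 - <<'E'
from h import *
from bench import optics,readout
from scipy.spatial.transform import Rotation as R
s=readout.read_state();print(s["position"],s["clock"],s["contact_force"])
r=R.from_quat(s["ee_rot"]).as_matrix();P=s["position"]
for n in("scene","top"):
    p=optics.get_image(n);c=cam(p);f=p["frame"].copy();big=cv2.resize(f,None,fx=4,fy=4,interpolation=cv2.INTER_CUBIC)
    print(n,"base",proj(c,[0,0,0]),"cam pos",-cv2.Rodrigues(c["r"])[0].T@c["t"])
    w=lambda X:tuple(int(v) for v in proj(c,X)[0]*4+1.5)
    cv2.line(big,w(P),w(P-r[:,2]*200),(0,255,0),1)
    # body box 76x85 begins 73 behind TCP
    for sx in(-1,1):
        for sy in(-1,1):
            for d in (38,42.5):
                pass
            cv2.line(big,w(P-73*r[:,2]+sx*38*r[:,0]+sy*42.5*r[:,1]),w(P-140*r[:,2]+sx*38*r[:,0]+sy*42.5*r[:,1]),(255,0,255),1)
    for sy in(-1,1):
      for sx in(-11,11):
        cv2.line(big,w(P-13*r[:,2]+sy*42.5*r[:,1]+sx*r[:,0]),w(P-40*r[:,2]+sy*42.5*r[:,1]+sx*r[:,0]),(0,255,255),1)
    u=proj(c,s["position"])[0]*4; x,y=int(u[0]),int(u[1])
    a=big[max(0,y-280):y+280,max(0,x-280):x+280]; cv2.imwrite(f"pics/hw_{n}.png",a)
E
```

```text
[ 498.18104578 -307.90735759  257.83856071] 3.75 [ 0.33897394 -0.69967784  0.01331557]
scene base [[128.63374385 139.97751425]] cam pos [ 903.06693641 -727.53775411 1185.83996666]
top base [[235.15877445 371.8024079 ]] cam pos [ 261.95702628  -27.44112356 1628.68982258]
```

View pics/hw_scene.png

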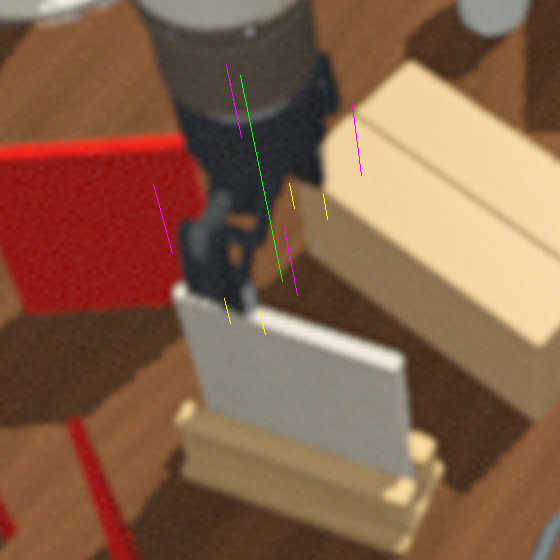

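View pics/hw_top.png

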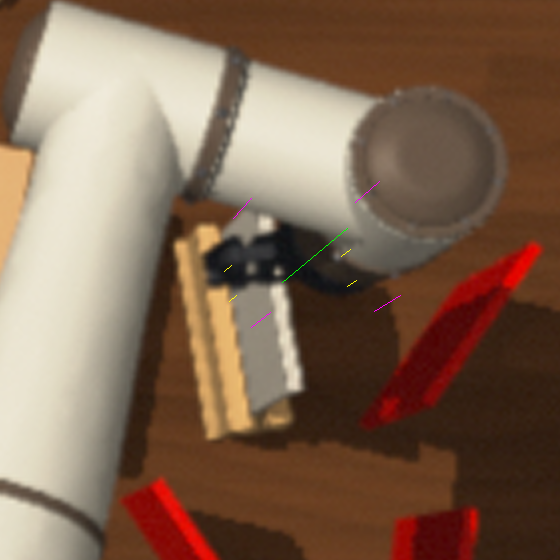

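Emit:
move_arm(
  steps=[
    [1, 0, -3, -25, 0, 0, 0],
    [1, 0, -3, -50, 0, 0, 0],
    [1, 0, -3, -70, 0, 0, 0],
    [1, 0, -3, -80, 0, 0, 0],
    [0.3, 0, -3, -80, 0, 0, 0],
  ],
)

```text
clock: 4.27
position: [497.2, -310.5, 175.5]
ee_rot: [0.997, 0.075, -0.001, -0.001]
contact_force: [-0.2, 0.0, 1.0]
gripper_width: 75.8
```

Emit:
move_arm(
  steps=[
    [-0.3, 0, 0, 0, 0, 0, 0],
    [-0.6, 0, 0, 0, 0, 0, 0],
    [-1, 0, 0, 0, 0, 0, 0],
    [-1, 0, 0, 0, 0, 0, 0],
    [-1, 0, 0, 0, 0, 0, 0],
  ],
)

```text
clock: 4.68
position: [498.5, -311.5, 178.0]
ee_rot: [0.997, 0.075, 0.001, 0.0]
contact_force: [0.4, -0.8, -0.4]
gripper_width: 12.5
```

Emit:
move_arm(
  steps=[
    [-1, 0, 0, 0, 0, 0, 0],
    [-1, 0, 0, 0, 0, 0, 0],
    [-1, 0, 0, 0, 0, 0, 0],
  ],
)

```text
clock: 4.93
position: [498.5, -311.8, 178.1]
ee_rot: [0.997, 0.075, 0.001, 0.001]
contact_force: [-1.0, -1.2, 4.3]
gripper_width: 7.5
```

Emit:
move_arm(
  steps=[
    [-1, 0, 0, 5, 0, 0, 0],
    [-1, 0, 0, 12, 0, 0, 0],
    [-1, 0, 0, 25, 0, 0, 0],
    [-1, 0, 0, 40, 0, 0, 0],
    [-1, 0, 0, 55, 0, 0, 0],
  ],
)

```text
clock: 5.35
position: [497.1, -310.8, 231.1]
ee_rot: [0.997, 0.075, -0.002, -0.001]
contact_force: [0.5, 0.3, -3.2]
gripper_width: 7.0
```

Emit:
move_arm(
  steps=[
    [-1, 0, 0, 25, 0, 0, 0],
    [-1, 0, 5, 55, 0, 0, -0.02],
    [-1, 2, 20, 82, 0, 0, -0.06],
    [-1, 4, 45, 95, 0, 0, -0.1],
    [-1, 7, 75, 95, 0, 0, -0.15],
  ],
)

```text
clock: 5.77
position: [505.9, -236.9, 330.3]
ee_rot: [1.0, -0.002, 0.003, 0.001]
contact_force: [0.5, 0.5, -3.9]
gripper_width: 7.3
```

Emit:
move_arm(
  steps=[
    [-1, 4, 32, 0, 0, 0, -0.04],
    [-1, 8, 64, 0, 0, 0, -0.08],
    [-1, 12, 96, 0, 0, 0, -0.12],
    [-1, 16, 128, 0, 0, 0, -0.15],
    [-1, 19, 158, 0, 0, 0, -0.169],
  ],
)

```text
clock: 6.18
position: [523.2, -76.4, 325.9]
ee_rot: [0.996, -0.085, -0.001, -0.0]
contact_force: [-0.4, 0.6, -3.2]
gripper_width: 7.2
```

Emit:
move_arm(
  steps=[
    [-1, 3, 25, 0, 0, 0, 0],
    [-1, 6, 48, 0, 0, 0, 0],
    [-1, 8, 68, 0, 0, 0, 0],
    [-1, 9, 78, 0, 0, 0, 0],
    [-1, 9, 80, 0, 0, 0, 0],
  ],
)

```text
clock: 6.6
position: [532.7, 3.3, 326.0]
ee_rot: [0.997, -0.083, -0.001, -0.0]
contact_force: [0.7, -0.1, -4.1]
gripper_width: 7.4
```

```bash
cat > v.py <<'E'
from h import *
from bench import optics,readout
import sys
s=readout.read_state();print(s["clock"],s["position"].round(1),s["ee_rot"].round(4),s["contact_force"].round(1),s["wrist_torque"].round(2),s["gripper_width"].round(1),s["joints"].round(2))
o=[]
for n in("scene","top"):
    p=optics.get_image(n);c=cam(p);u=proj(c,s["position"]-np.array([0,0,60]))[0]
    x=int(min(max(u[0],80),432));y=int(min(max(u[1],100),284))
    o.append(cv2.resize(p["frame"][y-100:y+100,x-80:x+80],None,fx=2.5,fy=2.5,interpolation=cv2.INTER_CUBIC)); print(n,"crop origin",x-80,y-100)
cv2.imwrite(f"pics/{sys.argv[1]}.png",np.hstack(o))
E
python3 v.py a1
```

```text
Traceback (most recent call last):
  File "v.py", line 4, in <module>
    s=readout.read_state();print(s["clock"],s["position"].round(1),s["ee_rot"].round(4),s["contact_force"].round(1),s["wrist_torque"].round(2),s["gripper_width"].round(1),s["joints"].round(2))
                                                                                                                                               ^^^^^^^^^^^^^^^^^^^^^^^^
AttributeError: 'float' object has no attribute 'round'
```

```bash
sed -i 's/s\["gripper_width"\].round(1)/s["gripper_width"]/' v.py; python3 v.py a1
```

```text
6.6 [532.7   3.3 326. ] [ 9.965e-01 -8.320e-02 -1.100e-03 -1.000e-04] [ 0.7 -0.1 -4.1] [-0.02 -0.06 -0.03] 7.430460978448398 [ 0.31  0.16  0.01 -0.   -1.42  1.09]
scene crop origin 184 45
top crop origin 156 92
```

View pics/a1.png

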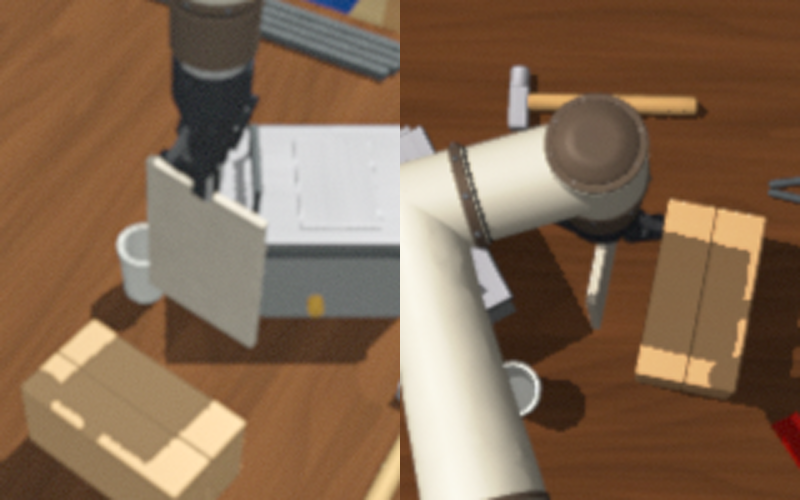

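Emit:
move_arm(
  steps=[
    [-1, 0, 0, 0, 0.1, -0.017, 0],
    [-1, 0, 0, 0, 0.2, -0.034, 0],
    [-1, 0, 0, -10, 0.29, -0.0494, 0],
    [-1, -1, -5, -30, 0.344, -0.0586, 0],
    [-1, -3, -15, -55, 0.344, -0.0586, 0],
  ],
)

```text
clock: 7.12
position: [530.6, -16.3, 273.3]
ee_rot: [0.981, -0.085, 0.017, -0.174]
contact_force: [0.5, 0.6, -5.7]
gripper_width: 7.5
```

Emit:
move_arm(
  steps=[
    [-1, -2, -10, -25, 0, 0, 0],
    [-1, -4, -22, -52, 0, 0, 0],
    [-1, -5.5, -32, -75, 0, 0, 0],
    [-1, -6.8, -38.5, -88, 0, 0, 0],
    [-1, -6.8, -40.5, -93, 0, 0, 0],
  ],
)

```text
clock: 7.53
position: [521.4, -55.8, 176.5]
ee_rot: [0.981, -0.085, 0.012, -0.173]
contact_force: [-0.0, -0.5, -4.0]
gripper_width: 7.2
```

```bash
python3 v.py a2
```

```text
7.5333 [521.4 -55.8 176.5] [ 0.9813 -0.0846  0.0122 -0.1725] [-0.  -0.5 -4. ] [-1.28  0.31 -0.01] 7.21038923080842 [-0.03  0.26 -0.15 -0.38 -1.15  1.59]
scene crop origin 170 91
top crop origin 176 105
```

View pics/a2.png

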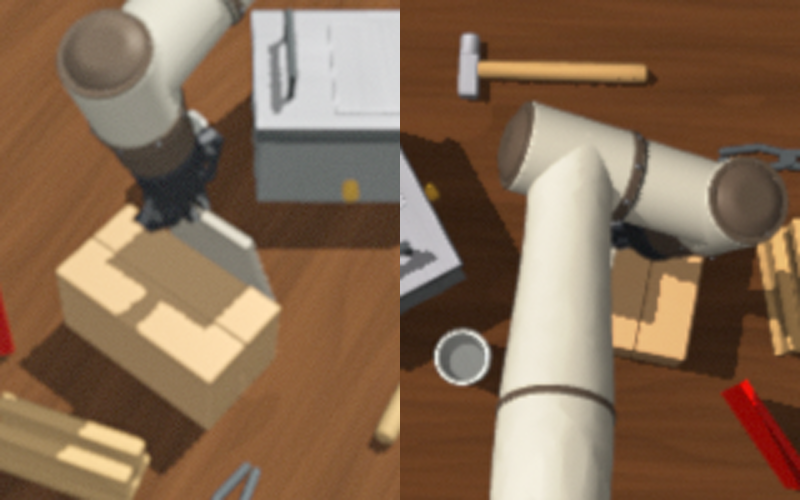

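Emit:
move_arm(
  steps=[
    [-1, 0, 0, -6, 0, 0, 0],
    [-1, 0, 0, -11, 0, 0, 0],
    [-1, 0, 0, -14, 0, 0, 0],
    [-1, 0, 0, -15, 0, 0, 0],
    [-1, 0, 0, -15, 0, 0, 0],
  ],
)

```text
clock: 8.05
position: [523.2, -53.5, 164.0]
ee_rot: [0.981, -0.083, 0.015, -0.173]
contact_force: [0.2, -0.3, -4.3]
gripper_width: 7.4
```

Emit:
move_arm(
  steps=[
    [-1, 0, 0, -1, 0, 0, 0],
    [-1, 0, 0, -2, 0, 0, 0],
    [-1, 0, 0, -3, 0, 0, 0],
    [-1, 0, 0, -3, 0, 0, 0],
  ],
)

```text
clock: 8.38
position: [523.2, -53.8, 160.8]
ee_rot: [0.981, -0.083, 0.015, -0.173]
contact_force: [0.5, -0.3, -4.1]
gripper_width: 7.3
```

Emit:
move_arm(
  steps=[
    [-1, -0.6, -3.5, 0, 0, 0, 0],
    [-1, -1.2, -7, 0, 0, 0, 0],
    [-1, -1.7, -10, 0, 0, 0, 0],
    [-1, -1.7, -10, 0, 0, 0, 0],
    [-1, -1.7, -10, 0, 0, 0, 0],
  ],
)

```text
clock: 8.8
position: [521.5, -64.2, 161.0]
ee_rot: [0.981, -0.083, 0.015, -0.173]
contact_force: [-0.1, -0.0, -4.3]
gripper_width: 7.6
```

Emit:
move_arm(
  steps=[
    [-1, 0, 0, -1, 0, 0, 0],
    [-1, 0, 0, -2, 0, 0, 0],
    [-1, 0, 0, -2, 0, 0, 0],
  ],
)

```text
clock: 9.05
position: [521.9, -64.1, 159.6]
ee_rot: [0.981, -0.083, 0.015, -0.173]
contact_force: [0.1, -1.0, -0.7]
gripper_width: 7.6
```

Emit:
move_arm(
  steps=[
    [-1, -0.2, -1, 0, 0, 0, 0],
    [-1, -0.4, -2, 0, 0, 0, 0],
    [-1, -0.4, -2, 0, 0, 0, 0],
  ],
)

```text
clock: 9.3
position: [521.2, -65.6, 158.9]
ee_rot: [0.981, -0.083, 0.015, -0.173]
contact_force: [0.6, 1.1, -4.3]
gripper_width: 7.4
```

Emit:
move_arm(
  steps=[
    [-1, -0.2, -1, 0, 0, 0, 0],
    [-1, -0.4, -2, 0, 0, 0, 0],
    [-1, -0.4, -2, 0, 0, 0, 0],
  ],
)

```text
clock: 9.55
position: [520.6, -67.4, 158.7]
ee_rot: [0.981, -0.083, 0.014, -0.173]
contact_force: [0.8, 3.5, -3.9]
gripper_width: 7.2
```

Emit:
move_arm(
  steps=[
    [-1, -0.1, -0.5, -0.7, 0, 0, 0],
    [-1, -0.2, -0.7, -1.5, 0, 0, 0],
    [-1, -0.2, -0.7, -1.5, 0, 0, 0],
  ],
)

```text
clock: 9.8
position: [520.8, -68.4, 157.8]
ee_rot: [0.981, -0.083, 0.015, -0.173]
contact_force: [0.9, 3.5, -1.8]
gripper_width: 7.1
```

```bash
python3 v.py a3
```

```text
9.8 [520.8 -68.4 157.8] [ 0.9813 -0.083   0.015  -0.1732] [ 0.9  3.5 -1.8] [-0.02 -0.06 -0.11] 7.119651380619219 [-0.06  0.28 -0.17 -0.39 -1.11  1.64]
scene crop origin 167 98
top crop origin 179 107
```

View pics/a3.png

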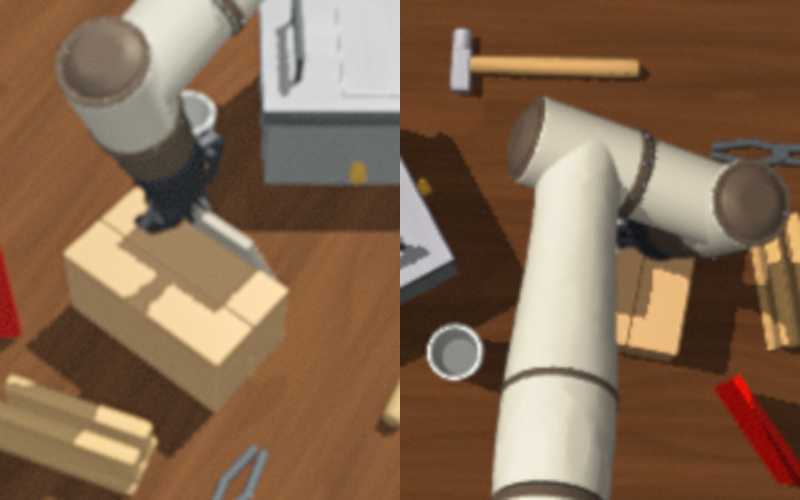

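Emit:
move_arm(
  steps=[
    [-0.85, 0, 0, 0, 0, 0, 0],
    [-0.7, 0, 0, 0, 0, 0, 0],
    [-0.5, 0, 0, 0, 0, 0, 0],
    [-0.3, 0, 0, 0, 0, 0, 0],
    [-0.3, 0, 0, 0, 0, 0, 0],
  ],
)

```text
clock: 10.32
position: [520.6, -69.1, 157.9]
ee_rot: [0.981, -0.083, 0.015, -0.173]
contact_force: [-0.3, 0.0, -0.5]
gripper_width: 29.6
```

Emit:
move_arm(
  steps=[
    [-0.3, 0, 0, 0, 0, 0, 0],
    [-0.3, -0.6, -3.4, 9.4, 0, 0, 0],
    [-0.3, -1.7, -10, 28, 0, 0, 0],
    [-0.3, -3.5, -20, 56, 0, 0, 0],
    [-0.3, -5.2, -30, 84, 0, 0, 0],
  ],
)

```text
clock: 10.73
position: [514.7, -99.2, 242.7]
ee_rot: [0.981, -0.083, 0.014, -0.173]
contact_force: [1.0, 0.9, -0.1]
gripper_width: 29.7
```

```bash
python3 v.py a4
```

```text
10.7333 [514.7 -99.2 242.7] [ 0.9814 -0.0829  0.0139 -0.1726] [ 1.   0.9 -0.1] [-0.72  0.03 -0.08] 29.673856302132123 [-0.12  0.22 -0.04 -0.36 -1.31  1.61]
scene crop origin 160 87
top crop origin 190 104
```

View pics/a4.png

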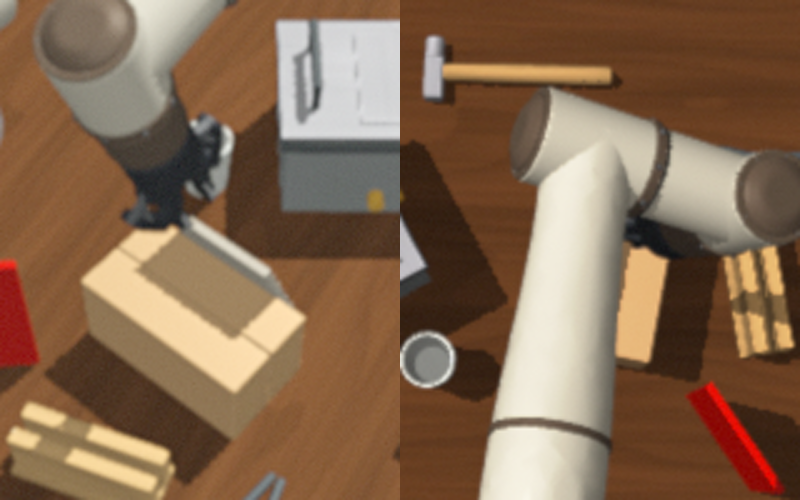

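Emit:
move_arm(
  steps=[
    [0, -1, -6, 25, 0, 0, 0],
    [0.5, -2, -12, 60, -0.1, 0.017, 0],
    [1, -2, -6, 90, -0.2, 0.034, 0],
    [1, -2, 15, 100, -0.29, 0.0494, 0],
    [1, -2, 40, 100, -0.344, 0.0586, 0],
  ],
)

```text
clock: 11.25
position: [514.8, -58.7, 346.3]
ee_rot: [0.996, -0.085, 0.005, 0.002]
contact_force: [-0.0, -0.6, -0.2]
gripper_width: 85.1
```

Emit:
move_arm(
  steps=[
    [1, -3, 35, 0, 0, 0, -0.12],
    [1, -6, 72, 0, 0, 0, -0.24],
    [1, -9, 110, 0, 0, 0, -0.36],
    [1, -12, 148, 0, 0, 0, -0.48],
    [1, -15, 185, 0, 0, 0, -0.6],
  ],
)

```text
clock: 11.67
position: [498.3, 122.4, 342.1]
ee_rot: [0.933, -0.36, 0.0, -0.0]
contact_force: [1.6, -0.0, -0.1]
gripper_width: 85.4
```

Emit:
move_arm(
  steps=[
    [1, -2, 30, 0, 0, 0, -0.1],
    [1, -5, 60, 0, 0, 0, -0.2],
    [1, -9, 84, -10, 0, 0, -0.23],
    [1, -12, 98, -25, 0, 0, -0.23],
    [1, -12, 101, -35, 0, 0, -0.23],
  ],
)

```text
clock: 12.08
position: [486.1, 223.9, 305.3]
ee_rot: [0.887, -0.461, -0.0, 0.0]
contact_force: [0.4, -1.3, -0.3]
gripper_width: 85.4
```

```bash
python3 - <<'E'
from h import *
from bench import optics,readout
from scipy.spatial.transform import Rotation as R
s=readout.read_state();print(s["clock"],s["position"].round(1),R.from_quat(s["ee_rot"]).as_matrix().round(3),s["joints"].round(2))
for n,(x,y) in {"scene":(150,60),"top":(110,120)}.items():
    p=optics.get_image(n); cv2.imwrite(f"pics/b_{n}.png",p["frame"]); cv2.imwrite(f"pics/b_{n}4.png",cv2.resize(p["frame"][y:y+150,x:x+200],None,fx=4,fy=4,interpolation=cv2.INTER_CUBIC))
E
```

```text
12.0833 [486.1 223.9 305.3] [[ 0.574 -0.819 -0.001]
 [-0.819 -0.574 -0.   ]
 [-0.001  0.001 -1.   ]] [ 0.73  0.17 -0.03 -0.   -1.37 -0.12]
```

View pics/b_scene4.png

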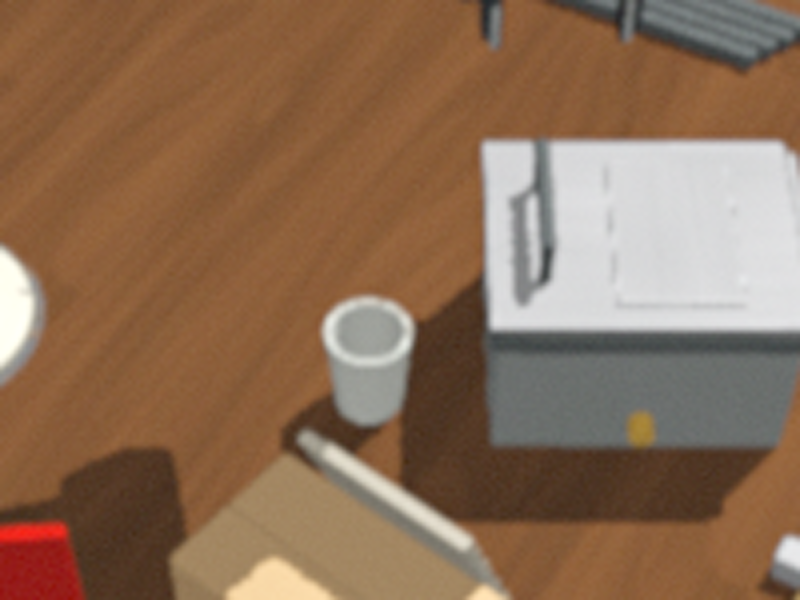

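View pics/b_top4.png

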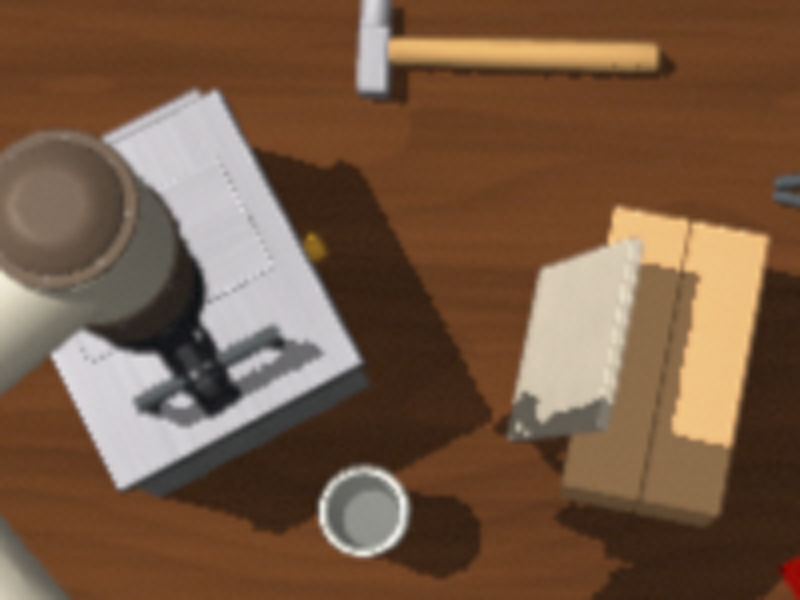

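```bash
python3 - <<'E'
from h import *
from bench import optics
ps,pt=optics.get_image("scene"),optics.get_image("top");cs,ct=cam(ps),cam(pt)
m=lambda o,L:[(o[0]+(u+.5)/4-.5,o[1]+(v+.5)/4-.5) for u,v in L]
n=np.array([.168,.986,0]);f=np.array([522.2,-56.5,0]);e=np.array([.986,-.168,0])
def sh(lbl,c,L,z):
    for u in L:
        X=onplane(c,u,z);print(lbl,X.round(1),"t",((X-f)@e).round(1),"s",((X-f)@n).round(1))
sh("toptop",ct,m((110,120),[(641,240),(610,430)]),190)
sh("topscene",cs,m((150,60),[(325,447),(472,543)]),190)
sh("footouter",ct,m((110,120),[(540,268),(511,440)]),3.4)
sh("brick",ct,m((110,120),[(615,207),(563,493)]),114)
sh("bar",ct,m((95,130),[(199,360),(340,292)]),187)
sh("barS",cs,m((255,85),[(121,40),(128,145)]),187)
sh("lidc",ct,m((95,130),[(42,172),(280,52),(422,325),(182,450)]),150)
sh("lidcS",cs,m((255,85),[(62,40),(362,40),(395,232),(70,232)]),150)
E
```

```text
toptop [591.1 -94.9 190. ] t 74.4 s -26.3
toptop [444.7 -73.4 190. ] t -73.6 s -29.7
topscene [466.  -67.9 190. ] t -53.5 s -20.7
topscene [594.2 -89.2 190. ] t 76.5 s -20.1
footouter [607.2 -17.    3.4] t 77.2 s 53.2
footouter [458.1   4.2   3.4] t -73.4 s 49.1
brick [635.4 -77.1 114. ] t 115.0 s -1.3
brick [403.9 -39.7 114. ] t -119.5 s -3.4
bar [460.3 280.7 187. ] t -117.7 s 322.1
bar [514.4 177.4 187. ] t -46.9 s 229.3
barS [452.2 289.7 187. ] t -127.1 s 329.6
barS [510.6 187.7 187. ] t -52.5 s 238.9
lidc [611.4 420.5 150. ] t 7.8 s 485.3
lidc [713.5 239.4 150. ] t 138.9 s 323.9
lidc [496.4 118.1 150. ] t -54.8 s 167.8
lidc [395.9 297.3 150. ] t -184.0 s 327.6
lidcS [392.9 302.8 150. ] t -187.8 s 332.6
lidcS [610.  428.1 150. ] t 5.1 s 492.6
lidcS [715.4 241.1 150. ] t 140.5 s 325.9
lidcS [499.7 117.1 150. ] t -51.4 s 167.3
```

The board leans stably: in the top view its foot's outer edge is at s≈51 mm and its top edge at s≈-25 mm, so about 20°. Next is the handle, at about (485.5, 229.5) with lid yaw 0.515.

Emit:
move_arm(
  steps=[
    [1, 0, 2, -25, 0, 0, -0.05],
    [1, 0, 4, -55, 0, 0, -0.09],
    [1, 0, 5, -75, 0, 0, -0.09],
    [1, 0, 5.6, -82, 0, 0, -0.09],
    [1, 0, 5.6, -82, 0, 0, -0.09],
  ],
)

```text
clock: 12.7
position: [486.8, 226.3, 223.8]
ee_rot: [0.865, -0.502, -0.0, 0.001]
contact_force: [0.1, -0.3, 0.9]
gripper_width: 85.6
```

```bash
python3 v.py c1
```

```text
12.7 [486.8 226.3 223.8] [ 8.647e-01 -5.023e-01 -3.000e-04  1.200e-03] [ 0.1 -0.3  0.9] [-0.02 -0.04 -0.02] 85.62976004111144 [ 0.74  0.22 -0.17  0.   -1.18 -0.22]
scene crop origin 205 15
top crop origin 84 112
```

View pics/c1.png

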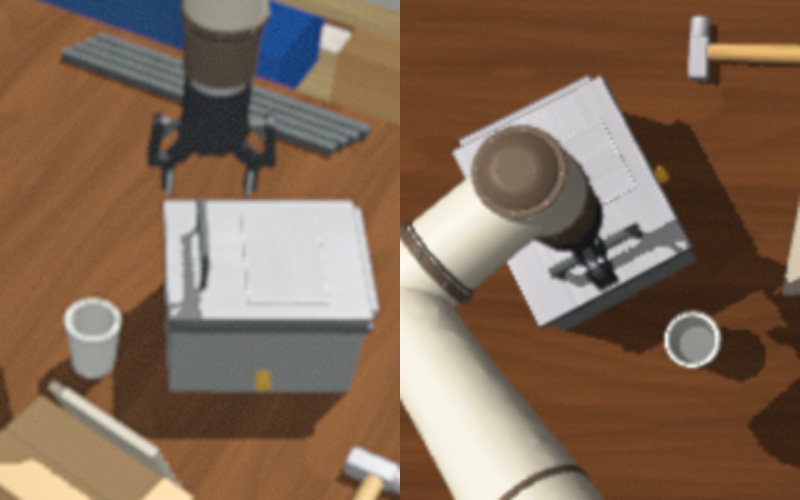

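Emit:
move_arm(
  steps=[
    [1, -0.5, 1, -15, 0, 0, 0],
    [1, -1, 2, -33, 0, 0, 0],
    [1, -1, 3, -46, 0, 0, 0],
    [1, -1, 3, -53, 0, 0, 0],
    [1, -1, 3, -54, 0, 0, 0],
  ],
)

```text
clock: 13.22
position: [486.2, 230.5, 170.8]
ee_rot: [0.865, -0.502, 0.0, -0.0]
contact_force: [-0.1, -0.5, 0.7]
gripper_width: 85.6
```

Emit:
move_arm(
  steps=[
    [0.3, 0, 0, 0, 0, 0, 0],
    [0, 0, 0, 0, 0, 0, 0],
    [-0.3, 0, 0, 0, 0, 0, 0],
    [-0.5, 0, 0, 0, 0, 0, 0],
    [-0.6, 0, 0, 0, 0, 0, 0],
  ],
)

```text
clock: 13.63
position: [486.2, 230.8, 171.1]
ee_rot: [0.865, -0.502, 0.0, -0.001]
contact_force: [0.9, -1.3, -0.8]
gripper_width: 25.3
```

Emit:
move_arm(
  steps=[
    [-0.7, 0, 0, 0, 0, 0, 0],
    [-0.8, 0, 0, 0, 0, 0, 0],
    [-1, 0, 0, 0, 0, 0, 0],
    [-1, 0, 0, 0, 0, 0, 0],
  ],
)

```text
clock: 13.97
position: [485.9, 230.6, 170.5]
ee_rot: [0.865, -0.502, -0.0, 0.0]
contact_force: [0.1, 0.5, 0.6]
gripper_width: 0.0
```

```bash
python3 - <<'E'
from h import *
from bench import optics,readout
s=readout.read_state();print(s["gripper_width"],s["position"])
o=[]
for n,(x,y) in {"scene":(255,60),"top":(110,160)}.items():
    p=optics.get_image(n);c=cam(p);a=cv2.resize(p["frame"][y:y+110,x:x+100],None,fx=4,fy=4,interpolation=cv2.INTER_CUBIC)
    u=(proj(c,s["position"])[0]-[x,y])*4+1.5; v=(proj(c,s["position"]+[0,0,19])[0]-[x,y])*4+1.5
    cv2.circle(a,tuple(int(k) for k in u),2,(0,255,0),-1);cv2.circle(a,tuple(int(k) for k in v),2,(0,0,255),-1);o.append(a[:,:390])
cv2.imwrite("pics/c2.png",np.hstack(o))
E
```

```text
0.03875687838198885 [485.92393584 230.58651947 170.48476886]
```

View pics/c2.png

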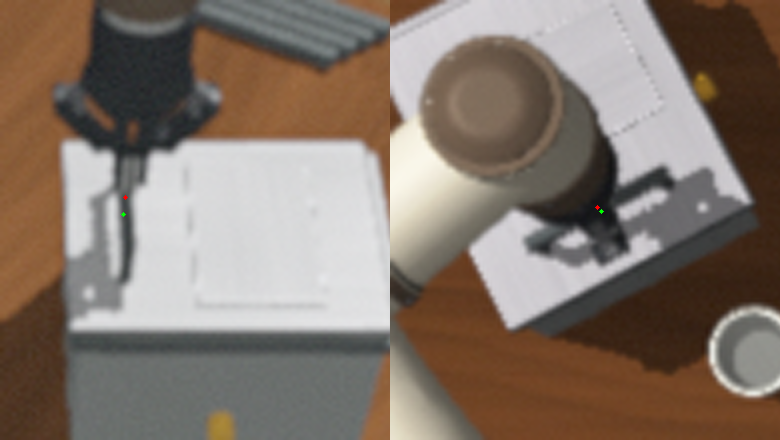

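```bash
python3 - <<'E'
from h import *
from bench import optics,readout
s=readout.read_state()
ps,pt=optics.get_image("scene"),optics.get_image("top");cs,ct=cam(ps),cam(pt)
def tri(a,b):
    f=lambda X:np.concatenate([proj(cs,X)[0]-a,proj(ct,X)[0]-b]);r=least_squares(f,s["position"]);return r.x.round(1),r.fun.round(1)
for b in [(165.5,224.5),(167,225),(167,220)]: print(tri((287.3,105.6),b))
for z in (170,190,200,210,220): print(z,onplane(cs,(287.3,105.6),z).round(0),onplane(ct,(166.5,224.5),z).round(0))
i=ps["frame"][55:115,260:320];j=pt["frame"][190:240,130:190]
cv2.imwrite("pics/c3.png",np.hstack([cv2.resize(i,(400,400),interpolation=cv2.INTER_CUBIC),cv2.resize(j,(400,400),interpolation=cv2.INTER_CUBIC)]))
E
```

```text
(array([465., 230., 187.]), array([-7.5,  1.7, -4.2, -6.1]))
(array([464.7, 226.1, 189.5]), array([-8.1,  1.8, -4.5, -6.6]))
(array([473.6, 221.6, 199.4]), array([-6.1,  1.4, -3.4, -5. ]))
170 [475. 265. 170.] [449. 216. 170.]
190 [483. 246. 190.] [447. 213. 190.]
200 [487. 236. 200.] [445. 211. 200.]
210 [492. 226. 210.] [444. 210. 210.]
220 [496. 216. 220.] [443. 208. 220.]
```

View pics/c3.png

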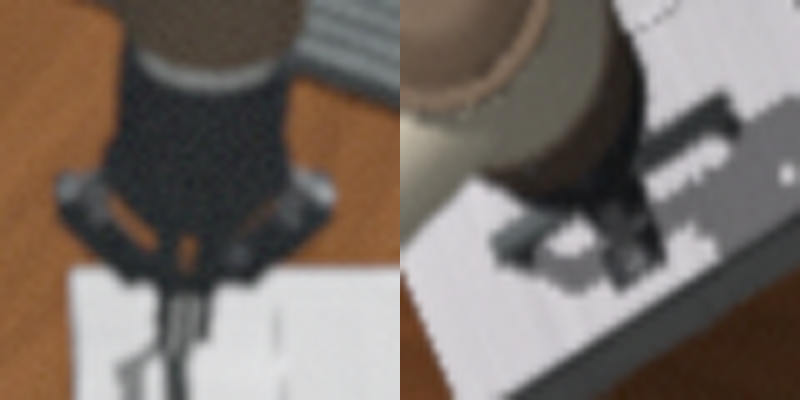

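```bash
python3 - <<'E'
from h import *
from bench import optics,readout
ps,pt=optics.get_image("scene"),optics.get_image("top");cs,ct=cam(ps),cam(pt)
lx=np.array([.868,.497,0])
for z in (224,237,250,260): print("c1",z,[proj(cs,np.array([486.8,226.3,z])+k*lx)[0].round(1) for k in(-47,47)])
for z in (170,180,190,200,210,220,230,250,280,300): print(z,proj(cs,[485.9,230.6,z])[0].round(1),proj(ct,[485.9,230.6,z])[0].round(1))
s=readout.read_state();print(s["clock"],s["joints"])
E
```

```text
c1 224 [array([270.9, 101.6]), array([301.6, 101.7])]
c1 237 [array([271. ,  98.4]), array([302. ,  98.5])]
c1 250 [array([271.2,  95.1]), array([302.4,  95.2])]
c1 260 [array([271.3,  92.6]), array([302.7,  92.7])]
170 [285.5 113.5] [162.5 212.4]
180 [285.7 111.1] [161.9 211.9]
190 [285.9 108.8] [161.4 211.4]
200 [286.1 106.4] [160.8 210.9]
210 [286.3 104.1] [160.2 210.4]
220 [286.5 101.6] [159.6 209.8]
230 [286.7  99.2] [159.  209.3]
250 [287.2  94.2] [157.8 208.1]
280 [287.9  86.5] [155.9 206.4]
300 [288.3  81.3] [154.6 205.2]
14.2667 [ 7.44693667e-01  2.63225319e-01 -2.54017570e-01 -2.31166940e-06
 -1.05361945e+00 -2.25433092e-01]
```

Emit:
move_arm(
  steps=[
    [0, 0, 0, 6, 0, 0, 0],
    [0, 0, 0, 8, 0, 0, 0],
    [0, 0, 0, 8, 0, 0, 0],
    [0, 0, 0, 8, 0, 0, 0],
  ],
)

```text
clock: 14.6
position: [486.1, 230.7, 178.9]
ee_rot: [0.865, -0.502, 0.0, -0.0]
contact_force: [-0.4, -0.1, 0.1]
gripper_width: 42.8
```

```bash
cat > w.py <<'E'
from h import *
from bench import optics,readout
import sys
s=readout.read_state();print(s["clock"],s["position"].round(1),s["contact_force"].round(1),s["gripper_width"])
o=[]
for n,(x,y,w) in {"scene":(255,50,70),"top":(125,175,70)}.items():
    p=optics.get_image(n);c=cam(p);k=400/w;a=cv2.resize(p["frame"][y:y+w,x:x+w],(400,400),interpolation=cv2.INTER_CUBIC)
    u=(proj(c,s["position"])[0]-[x,y]+.5)*k-.5
    cv2.circle(a,tuple(int(t) for t in u),3,(0,255,0),-1);o.append(a)
cv2.imwrite(f"pics/{sys.argv[1]}.png",np.hstack(o))
E
python3 w.py d1
```

```text
14.6 [486.1 230.7 178.9] [-0.4 -0.1  0.1] 42.79572994021606
```

View pics/d1.png

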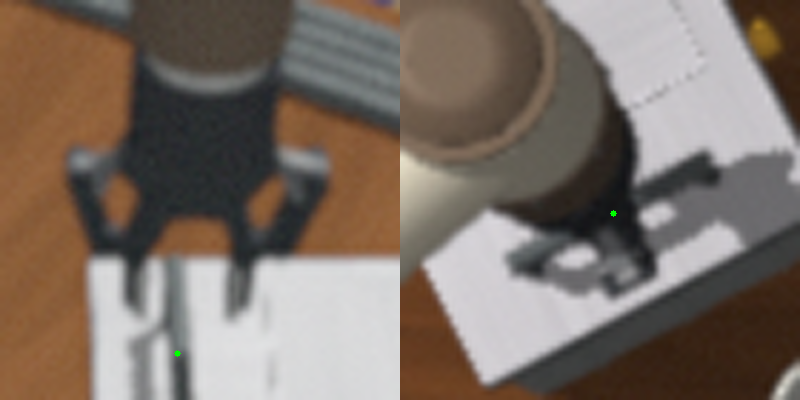

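Emit:
move_arm(
  steps=[
    [0.2, 0, 0, -5, 0, 0, 0],
    [0.2, 0, 0, -10, 0, 0, 0],
    [0.2, 0, 0, -14, 0, 0, 0],
    [0.2, 0, 0, -18, 0, 0, 0],
    [0.2, 0, 0, -20, 0, 0, 0],
  ],
)

```text
clock: 15.12
position: [485.5, 230.3, 157.4]
ee_rot: [0.865, -0.502, -0.0, 0.001]
contact_force: [0.2, -0.1, 1.1]
gripper_width: 51.6
```

```bash
python3 w.py d2
```

```text
15.1167 [485.5 230.3 157.4] [ 0.2 -0.1  1.1] 51.605207978880756
```

View pics/d2.png

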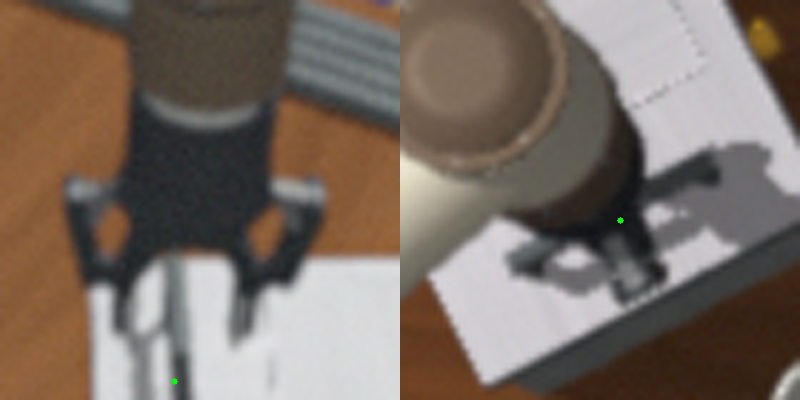

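Emit:
move_arm(
  steps=[
    [0.2, 0, 0, -3, 0, 0, 0],
    [0.2, 0, 0, -6, 0, 0, 0],
    [0.2, 0, 0, -8, 0, 0, 0],
    [0.2, 0, 0, -8, 0, 0, 0],
  ],
)

```text
clock: 15.55
position: [485.6, 230.4, 150.0]
ee_rot: [0.865, -0.502, -0.0, 0.0]
contact_force: [0.5, 0.1, -0.1]
gripper_width: 51.1
```

Emit:
move_arm(
  steps=[
    [0.2, 0, 0, -2, 0, 0, 0],
    [0.2, 0, 0, -4, 0, 0, 0],
    [0.2, 0, 0, -5, 0, 0, 0],
    [0.2, 0, 0, -5, 0, 0, 0],
  ],
)

```text
clock: 15.88
position: [485.8, 230.4, 145.2]
ee_rot: [0.865, -0.502, -0.0, 0.0]
contact_force: [0.1, -0.1, -0.3]
gripper_width: 51.3
```

```bash
python3 w.py d3
```

```text
15.8833 [485.8 230.4 145.2] [ 0.1 -0.1 -0.3] 51.28321651200063
```

View pics/d3.png

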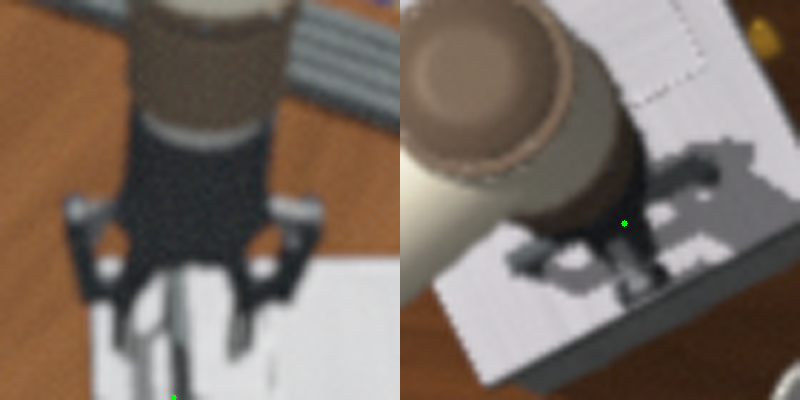

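Emit:
move_arm(
  steps=[
    [0, 0, 0, -1, 0, 0, 0],
    [-0.3, 0, 0, -1, 0, 0, 0],
    [-0.5, 0, 0, -1, 0, 0, 0],
    [-0.7, 0, 0, -1, 0, 0, 0],
    [-1, 0, 0, -1, 0, 0, 0],
  ],
)

```text
clock: 16.4
position: [484.6, 229.7, 144.6]
ee_rot: [0.865, -0.502, -0.001, 0.002]
contact_force: [-4.5, -1.8, 3.1]
gripper_width: 11.9
```

Emit:
move_arm(
  steps=[
    [-1, 0, 0, 0, 0, 0, 0],
    [-1, 0, 0, 0, 0, 0, 0],
    [-1, 0, 0, 0, 0, 0, 0],
  ],
)

```text
clock: 16.65
position: [484.7, 229.7, 144.5]
ee_rot: [0.865, -0.502, -0.001, 0.001]
contact_force: [-4.7, -2.2, 3.9]
gripper_width: 11.8
```

```bash
python3 w.py d4
```

```text
16.65 [484.7 229.7 144.5] [-4.7 -2.2  3.9] 11.767305507736703
```

View pics/d4.png

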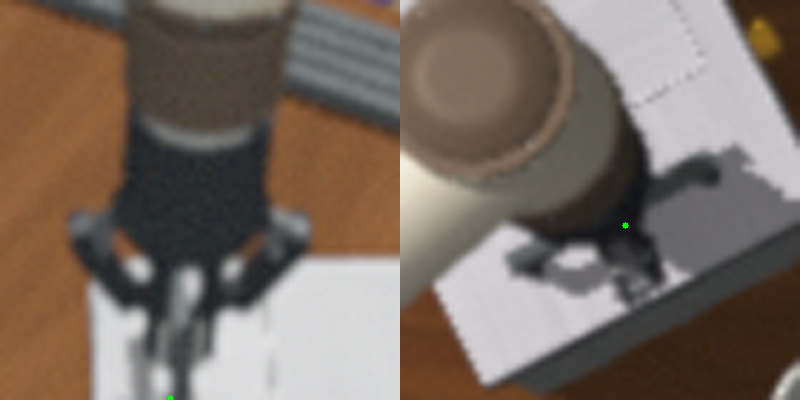

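Emit:
move_arm(
  steps=[
    [-1, -0.5, -0.3, 0.5, 0, 0, 0],
    [-1, -1, -0.6, 1, 0, 0, 0],
    [-1, -1, -0.6, 1.5, 0, 0, 0],
    [-1, -1, -0.6, 2, 0, 0, 0],
  ],
)

```text
clock: 17.08
position: [484.8, 229.8, 145.4]
ee_rot: [0.865, -0.502, -0.0, 0.0]
contact_force: [1.0, -0.4, -8.3]
gripper_width: 11.7
```

Emit:
move_arm(
  steps=[
    [-1, 0, 0, 0.5, 0, 0, 0],
    [-1, 0, 0, 1, 0, 0, 0],
  ],
)

```text
clock: 17.25
position: [484.8, 229.9, 145.9]
ee_rot: [0.865, -0.502, -0.0, 0.0]
contact_force: [5.5, -0.3, -14.8]
gripper_width: 11.9
```

Emit:
move_arm(
  steps=[
    [-1, 0, 0, 0.5, 0, 0, 0],
    [-1, 0, 0, 1, 0, 0, 0],
  ],
)

```text
clock: 17.42
position: [484.8, 229.9, 146.2]
ee_rot: [0.865, -0.502, -0.001, 0.001]
contact_force: [7.7, 0.9, -19.7]
gripper_width: 11.4
```

Emit:
move_arm(
  steps=[
    [-1, -0.3, 0, 0.3, 0, 0, 0],
    [-1, -0.5, 0, 0.6, 0, 0, 0],
  ],
)

```text
clock: 17.58
position: [484.9, 229.9, 146.4]
ee_rot: [0.865, -0.502, -0.0, 0.0]
contact_force: [10.2, -1.1, -20.9]
gripper_width: 11.9
```

Emit:
move_arm(
  steps=[
    [-1, 0, 0, 0.3, 0, 0, 0],
    [-1, 0, 0, 0.6, 0, 0, 0],
  ],
)

```text
clock: 17.75
position: [484.9, 229.9, 146.6]
ee_rot: [0.865, -0.502, -0.0, 0.0]
contact_force: [11.4, -0.2, -23.1]
gripper_width: 12.1
```

Emit:
move_arm(
  steps=[
    [-1, 0.6, 0, 0.4, 0, 0, 0],
    [-1, 1.2, 0, 0.8, 0, 0, 0],
  ],
)

```text
clock: 17.92
position: [484.9, 229.9, 146.7]
ee_rot: [0.865, -0.503, -0.001, 0.001]
contact_force: [6.4, 3.1, -22.5]
gripper_width: 11.5
```

Emit:
move_arm(
  steps=[
    [-1, 0, 0, 0.4, 0, 0, 0],
    [-1, 0, 0, 0.8, 0, 0, 0],
  ],
)

```text
clock: 18.08
position: [484.8, 229.9, 146.8]
ee_rot: [0.865, -0.503, -0.001, 0.001]
contact_force: [9.3, 2.2, -27.6]
gripper_width: 11.8
```

Emit:
move_arm(
  steps=[
    [-1, 0, 0, 0.4, 0, 0, 0],
    [-1, 0, 0, 0.8, 0, 0, 0],
  ],
)

```text
clock: 18.25
position: [484.9, 229.9, 147.0]
ee_rot: [0.864, -0.503, -0.002, 0.001]
contact_force: [10.8, 2.1, -31.3]
gripper_width: 11.6
```

```bash
python3 w.py d5; python3 -c "
from bench import readout;s=readout.read_state();print(s['wrist_torque'],s['contact_force'])"
```

```text
18.25 [484.9 229.9 147. ] [ 10.8   2.1 -31.3] 11.60060922792524
[ 0.42163365 -2.73465804 -0.05728739] [ 10.5851851    2.95861227 -27.31334328]
```

View pics/d5.png

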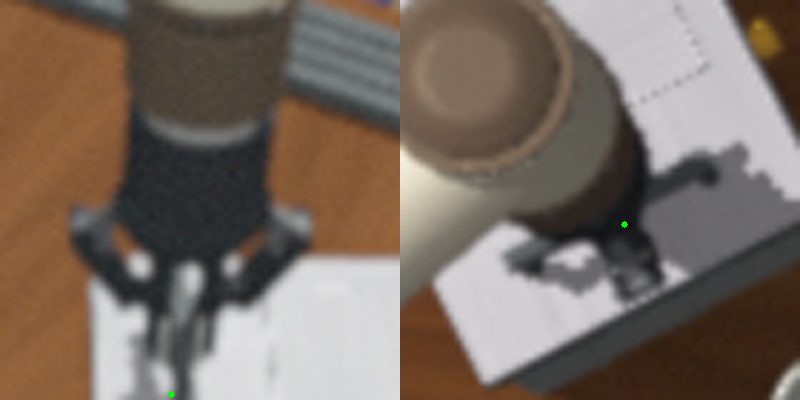

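Emit:
move_arm(
  steps=[
    [-1, 0, 0, 0.4, 0, 0, 0],
    [-1, 0, 0, 0.8, 0, 0, 0],
  ],
)

```text
clock: 18.52
position: [485.1, 230.0, 147.7]
ee_rot: [0.865, -0.503, -0.001, 0.001]
contact_force: [7.5, 2.5, -22.3]
gripper_width: 11.5
```

Emit:
move_arm(
  steps=[
    [-1, 0, 0, 0.4, 0, 0, 0],
    [-1, 0, 0, 0.8, 0, 0, 0],
  ],
)

```text
clock: 18.68
position: [486.4, 230.7, 153.3]
ee_rot: [0.865, -0.502, 0.0, -0.0]
contact_force: [3.7, 2.5, -5.8]
gripper_width: 11.6
```

Emit:
move_arm(
  steps=[
    [-1, -0.1, 0, 2, -0.01, 0.017, 0],
    [-1, -0.2, -0.1, 4, -0.02, 0.035, 0],
    [-1, -0.3, -0.2, 6, -0.03, 0.052, 0],
    [-1, -0.5, -0.3, 8, -0.04, 0.07, 0],
    [-1, -0.6, -0.4, 9, -0.05, 0.087, 0],
  ],
)

```text
clock: 19.1
position: [485.4, 230.1, 163.5]
ee_rot: [0.864, -0.501, -0.025, 0.043]
contact_force: [0.3, 0.7, -7.2]
gripper_width: 12.0
```

Emit:
move_arm(
  steps=[
    [-1, 0, 0, 1, 0, 0, 0],
    [-1, 0, 0, 1.5, 0, 0, 0],
    [-1, 0, 0, 1.5, 0, 0, 0],
  ],
)

```text
clock: 19.35
position: [485.8, 230.3, 164.7]
ee_rot: [0.864, -0.501, -0.024, 0.042]
contact_force: [3.0, 2.0, -6.9]
gripper_width: 11.7
```

```bash
python3 - <<'E'
from h import *
from bench import optics,readout
s=readout.read_state();print(s["clock"],s["position"].round(1),s["contact_force"].round(1),s["wrist_torque"].round(2),s["gripper_width"])
for n,(x,y) in {"scene":(255,55),"top":(90,130)}.items():
    p=optics.get_image(n);cv2.imwrite(f"pics/e_{n}.png",cv2.resize(p["frame"][y:y+120,x:x+120],(600,600),interpolation=cv2.INTER_CUBIC))
E
```

```text
19.35 [485.8 230.3 164.7] [ 3.   2.  -6.9] [ 0.66 -1.11 -0.03] 11.706642219785067
```

View pics/e_scene.png

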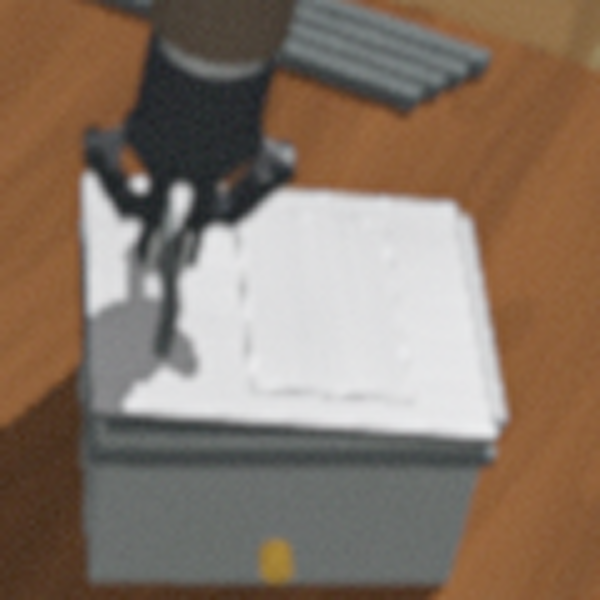

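View pics/e_top.png

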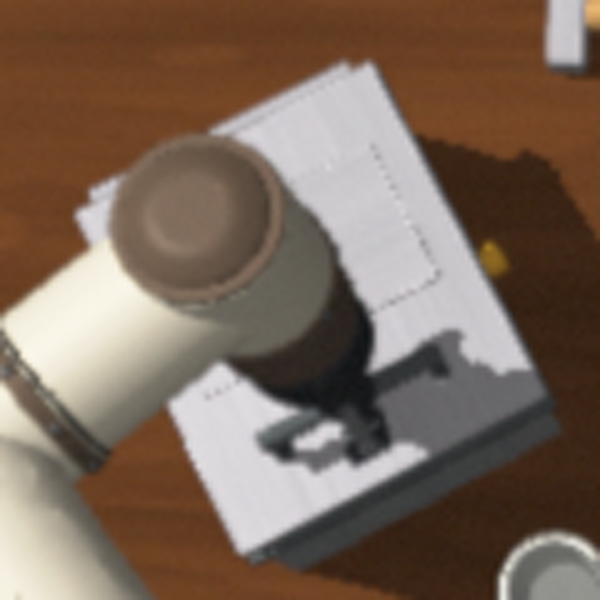

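```bash
python3 - <<'E'
from h import *
from bench import optics,readout
pt=optics.get_image("top");ps=optics.get_image("scene");cs,ct=cam(ps),cam(pt)
lx=np.array([.869,.495,0]);h=np.array([662.6,332.3,142.])
def P(c0,th):
    d=(np.array(c0)-h)@lx; base=np.array(c0)-d*lx; z=c0[2]-142; base[2]=142
    return base+lx*(d*np.cos(th)+z*np.sin(th))+np.array([0,0,1])*(-d*np.sin(th)+z*np.cos(th))
for th in (0,.08,.09,.1,.11,.12):
    print(th,[proj(c,P(k,th))[0].round(1) for c in(cs,ct) for k in([498,117.6,150],[394.4,300,150])])
print("obs shut scene (272.5,142.9),(270.3,94.9) top (200.4,211.2),(140.4,242.4)")
print("obs now  scene (273.3,137.5),(271.3,89.5) top",(90+552/5,130+398/5),(90+246/5,130+552/5))
s=readout.read_state();print(s["position"],s["contact_force"],s["joint_vel"].round(3))
cv2.imwrite("pics/fin_s.png",cv2.resize(ps["frame"],(800,600)));cv2.imwrite("pics/fin_t.png",cv2.resize(pt["frame"],(800,600)))
E
```

```text
0 [array([271.7, 142.3]), array([270.1,  95.3]), array([200.3, 210.4]), array([139.2, 242.6])]
0.08 [array([272.5, 137.9]), array([270.8,  90.7]), array([199.5, 208.9]), array([137.6, 241.6])]
0.09 [array([272.6, 137.3]), array([270.9,  90.1]), array([199.4, 208.7]), array([137.4, 241.4])]
0.1 [array([272.7, 136.8]), array([271. ,  89.6]), array([199.2, 208.5]), array([137.1, 241.2])]
0.11 [array([272.9, 136.2]), array([271.1,  89. ]), array([199.1, 208.2]), array([136.9, 241. ])]
0.12 [array([273. , 135.6]), array([271.3,  88.4]), array([199., 208.]), array([136.7, 240.8])]
obs shut scene (272.5,142.9),(270.3,94.9) top (200.4,211.2),(140.4,242.4)
obs now  scene (273.3,137.5),(271.3,89.5) top (200.4, 209.6) (139.2, 240.4)
[485.7555667  230.29257235 164.68175731] [ 4.24324752  3.38120024 -6.55048454] [-0.001  0.002  0.001  0.001 -0.003  0.002]
```

View pics/fin_s.png

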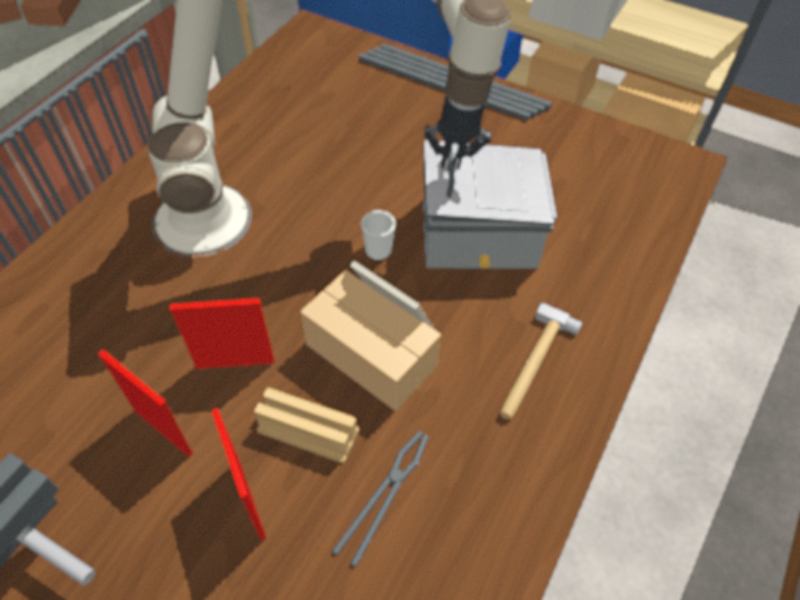

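View pics/fin_t.png

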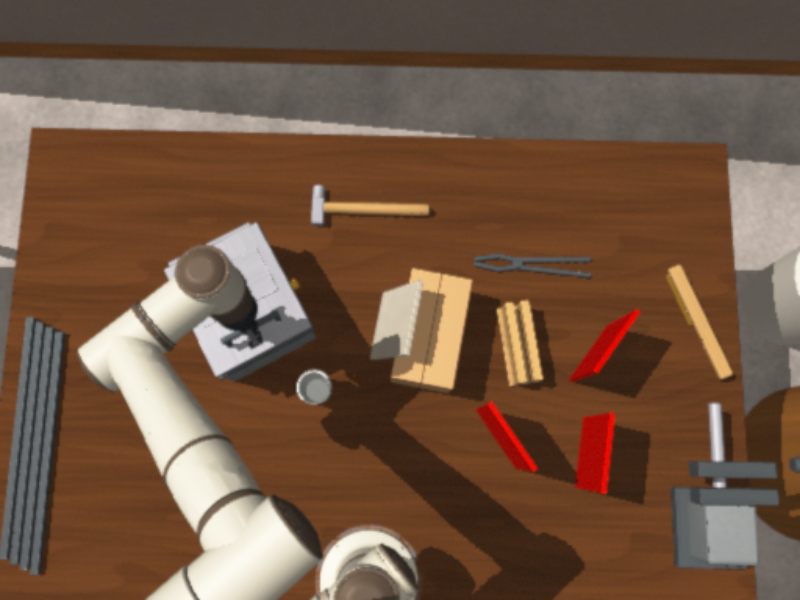

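The scene view shows the lid's front corners up by 5.4 px, where 0.10 rad should give 5.5–5.7 px. The board is leaning on the bricks, and the hammer, tongs and tin haven't moved. Handing in.

```bash
python3 -c "
from bench import workorder,readout
s=readout.read_state();print(s['clock'],s['position'],s['gripper_width'])
print(workorder.job_done())"
```

```text
19.55 [485.7555667  230.29257235 164.68175731] 11.689343329703158
the job is handed in; nothing more can be done
None
```

I handed the job in at 19.6 s. The heat board is leaning on the bricks' tank-side face, and the gripper is still holding the tank lid slightly ajar.

- **Board:** I lifted the white board from the rack, stood its foot on the bench, leaned it back and let go. The top view put its foot's outer edge about 51 mm out from the brick face and its top edge about 25 mm behind it, which is about 20°. The later pictures show it still standing there.
- **Lid:** The seal gave way at roughly 31 N on the wrist reading, above the stated 12–20 N. The lid rose only a few millimetres when it broke free, then I raised it slowly. Both the camera and the arm's height put it at about 0.10 rad, a gap of about 25 mm, with about 7 N on the hand.
- **Bystanders:** The hammer, tongs and tin looked unmoved in the last pictures.

**Checks that disagreed:**
- **First grasp:** My first try at the lid handle closed on nothing. In the pictures the fingertips sat about 30 mm higher than the reported tool position, so I lowered the hand about 26 mm and gripped the bar. I did not find the cause of the offset, and the board was probably held nearer its top edge than I intended.
- **Finger opening:** It read about 2–3 mm below the true thickness for both the board and the bar.
- **Camera positions:** The two cameras disagreed by up to about 5 mm on the height-sensitive points.

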